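# Nest the pan lids upside down and raise the bail for carrying

### The job

Get the pan and its lids ready to be carried to the cupboard as one stack; the pan's own lid already lies upside down on it. Swing the pan's bail handle down onto its stop, out of the way, then set the medium lid, still upside down, into the pan's lid so that it stands level on its knob in the middle, and set the small lid into the medium one in the same way; finally swing the bail all the way back up. Put the lids down rather than dropping them, and do not shove the pan about or knock the jar or the mug.

Things in the scene. Friction and masses are not known exactly. Their poses are not given: they have to be found in the camera images.
- pan: Round steel pan, 180 mm across, 85 mm high, wall 4 mm, about 1.4 kg, loose, standing on the range. Origin: centre of its underside, z up. The bail's hinge axis runs along the pan's y axis, 77 mm above the origin, through two ears at y = +/-92 mm; the bail's legs run at y = +/-102 mm.
- bail (a joint): Hinge of the bail, the pan's U-shaped wire handle. 0 = down on its low stop, pointing to the pan's -x side and 0.2 rad above level; it grows as the bail swings up; 1.37 = exactly vertical; 1.50 = its upper stop, leaning a little past vertical. It moves easily (friction 0.03 N m) and falls to one stop or the other unless it is near vertical.
- bail_grip (a point): Middle of the bail's grip, on its axis: a black round tube, 18 mm thick and 90 mm long, parallel to the hinge axis (the pan's y) and 142 mm from it. It can be pinched from above across the tube, and turns between the fingers as the bail swings.
- lid_large: Domed steel lid with a thick black rubber rim, upside down: it stands on its flat black knob (44 mm across, 18 mm high) and opens upward like a bowl. Origin: centre of the knob's flat face, its lowest point; z up out of the cup. The pan's own lid, 184 mm across, already lying on the pan's rim, knob inside; origin 38 mm above the pan's, rim top 59 mm above its origin.
- lid_large_cup (a point): Centre of the flat floor inside the large lid's cup, 21 mm above that lid's origin. The floor is 52 mm across, the sides rise gently from it; the knob of the medium lid stands on it, and then the medium lid's rim is 19 mm higher than the large lid's.
- lid_medium: Domed steel lid with a thick black rubber rim, upside down: it stands on its flat black knob (44 mm across, 18 mm high) and opens upward like a bowl. Origin: centre of the knob's flat face, its lowest point; z up out of the cup. 144 mm across, 0.15 kg, on the board at the start. Rim 10 mm thick, 12 mm high, pinched from above with one finger in the cup; its top is 57 mm above the origin. 
- lid_medium_cup (a point): Centre of the flat floor inside the medium lid's cup, 21 mm above that lid's origin, 52 mm across, the sides rising gently from it; the knob of the small lid stands on it, and then the small lid's rim is 19 mm higher than the medium lid's.
- lid_small: Domed steel lid with a thick black rubber rim, upside down: it stands on its flat black knob (44 mm across, 18 mm high) and opens upward like a bowl. Origin: centre of the knob's flat face, its lowest point; z up out of the cup. 108 mm across, 0.09 kg, on the board at the start. Rim 10 mm thick, 12 mm high, pinched from above with one finger in the cup; its top is 55 mm above the origin. 
- board: Wooden board, 360 x 190 x 16 mm, lying fixed on the range; the medium and the small lid stand on it, one toward each end, either way round. Origin: centre of its underside; x along its length, its -y side faces the pan.
- jar_honey: Honey jar, 64 mm across, 87 mm high, on the table beside the range, a bystander. Origin at the centre of its underside.
- mug_white: White mug, 86 mm across, 107 mm high, on the table beside the range, a bystander. Origin at the centre of its underside.

How it is judged (in metres and radians):
On the way, in this order (a step that is already met when the one before it is completed fails the run):
1. the bail is swung down onto its low stop (value of joint bail below 0.12 rad), for 0.2 s.
2. the medium lid stands upside down, level and let go, in the middle of the large lid (horizontal distance between lid_medium and lid_large below 0.012 m and z of lid_medium in the frame of lid_large between 0.015 and 0.027 m and angle between lid_medium's own z axis and vertical below 0.12 rad and contact force between lid_medium and the fingers below 0.1 N), for 0.3 s.
3. the small lid stands upside down, level and let go, in the middle of the medium lid (all of step 2 and horizontal distance between lid_small and lid_medium below 0.012 m and z of lid_small in the frame of lid_medium between 0.015 and 0.027 m and angle between lid_small's own z axis and vertical below 0.12 rad and contact force between lid_small and the fingers below 0.1 N), for 0.3 s.
4. the bail is swung up to vertical or beyond (value of joint bail above 1.35 rad), for 0.2 s.
At the end, for the whole second after the job is handed in: The large lid lies upside down on the pan (centred to 10 mm, tilt < 0.10 rad); the medium lid stands in it and the small one in the medium, each centred to 12 mm, seated height to 6 mm, tilt < 0.12 rad; bail at 1.35 or more; pan level; all let go and at rest (all of step 3 and horizontal distance between lid_large and pan below 0.01 m and z of lid_large in the frame of pan between 0.033 and 0.043 m and angle between lid_large's own z axis and vertical below 0.1 rad and value of joint bail above 1.35 rad and angle between pan's own z axis and vertical below 0.05 rad and linear speed of each of pan, lid_large, lid_medium, lid_small below 0.02 m/s); the robot touches nothing.
It fails at once if the pan is shoved more than 50 mm or tipped (distance of pan from where it was at the start of the episode above 0.05 m or angle between pan's own z axis and vertical above 0.2 rad).
It fails at once if the medium lid is dropped (moves faster than 0.5 m/s while out of the fingers) (linear speed of lid_medium above 0.5 m/s and contact force between lid_medium and the fingers below 0.05 N).
It fails at once if the small lid is dropped (moves faster than 0.5 m/s while out of the fingers) (linear speed of lid_small above 0.5 m/s and contact force between lid_small and the fingers below 0.05 N).
It fails at once if a bystander is moved more than 30 mm (distance of any of jar_honey, mug_white from where it was at the start of the episode above 0.03 m).
It also fails if it takes over 70 s, if anything falls off the work surface, if the arm or the gripper's body presses on something with over 40 N, if the wrist force passes 120 N, or if a joint passes its speed limit or range.

### The arm

A 6-joint arm with a two-finger parallel gripper is mounted at the origin on a cart in front of the work surface, level with it; the furniture and walls round the work are solid. World frame = base frame: x ahead of the robot, y to its left, z up, the work surface at z = 0. Lengths are in m, angles in degrees, forces in N, time in s.
With the tool pointing down it reaches from about 0.3 to 0.75 m from the base axis. Payload 8.5 kg.
Tool frame: the origin (TCP) lies on the centre line of the jaws, within the pads' length; the fingertips stand 11 mm ahead of it and the grasp point (between the pads) lies 8 mm behind it; z points along the fingers, y is the line along which they close (so a half turn about z gives the same grasp; the last joint's range is limited). The gripper opens to 85 mm and grips with 20 to 120 N. Pads are 22 mm wide; open, the fingers measure 114 mm over their backs; the gripper's body (76 mm by 85 mm) begins 54 mm behind the grasp point. The pads swing forward as they close: fully open they stand 13 mm farther back than shut.
Start: joints at [-80.518, 21.807, 74.336, -0, 83.858, -12.336], TCP at [0.204, -0.511, 0.242] pointing down, gripper open.
Joint ranges: [-178.18, 178.18], [-50.72, 133.34], [12.68, 142.11], [-81.47, 261.47], [9.98, 163.14], [-165.26, 165.26]. Speed limits (degrees/s): [136.94, 136.94, 180, 180, 180, 180].

### API

Orientations are given as a 3x3 rotation matrix whose columns are the frame's x, y, z axes.
In Python, from rig import env, cam gives the robot as it stands (env), with the cameras (cam).
- The arm moves only by the tool nudge_tcp, called after "Emit:" as name(argument=value, ...) on one line, values as JSON. Schema: {"type":"object","properties":{"plan":{"type":"array","items":{"type":"array","items":{"type":"number"},"minItems":5,"maxItems":5},"minItems":1,"maxItems":10},"squeeze":{"type":"number"},"only":{"type":"string"},"quiet":{"type":"boolean"},"lines":{"type":"string"}},"required":["plan"],"additionalProperties":false}. plan is a list of rows, 1 to 10 of them, each of 5 numbers: dx, dy, dz in shares of the most that a row can go, 1 being 50 mm, then a turn about the tool's z in normalised numbers (1 is 45 degrees), then the finger opening in m; each row shifts and turns the commanded pose from where the row before left it, along the tool's axes as they then stand; what a row does not reach is not made up. A row lasts 1/10 s, in which the tool goes at most 0.05 m and 8.59 degrees, less where a joint would pass 70% of its speed; a pose out of reach is approached as far as the arm can. The fingers move at their own pace and stop on an object; squeeze is the grip in N (left out, the last holds). Time passes only in rows, so rows that do not move let the fingers close. The tool returns the time, the measured TCP pose, the force, the opening and the grip force at its end. only (a regular expression) keeps the lines of the reply that match it, lines (a string "A,B") keeps lines A to B, and quiet returns only ok. No shift or turn number may pass 1 either way. Input that does not fit is refused with a message, and nothing moves.
- env.observe(): the state, without advancing time (a new reading comes with each control period).
- cam.get_image(name): name is "scene" or "top" or "wrist"; returns a dict with "pixels" (384x512x3 uint8, red, green, blue), "K" (3x3 intrinsics, pixels), "extrinsics" (4x4, takes a point from world to camera coordinates). Camera axes: x right, y down, z forward; pixel columns grow to the right and rows downward; lengths in m; the calibration is good to about 2 mm. A picture is of the moment at which its call begins. There is no depth.
- env.close_job(): hands the job in; it is judged then, once.
The state is a dict: "time_s": time; "q": joint angles; "qvel": joint speeds; "joint_efforts": joint torques, N m; "position": TCP position; "tool_rot": TCP orientation; "ft_force": force on the tool from outside, world axes, zero at the start; "wrist_torque": the same for the moment, N m; "grip_width": finger opening in m; "gripper_force": force on a finger pad.
Only numpy, scipy, OpenCV 4.12 (cv2) and the standard library are available. Lean on these libraries where they do the work, as an engineer would, in place of code of your own. Each camera call takes 0.05 s, during which the arm holds its last target. There are 200 camera calls.

## Working session

There is one attempt and no reset: what is moved stays moved. The work goes in short steps, Python scripts to look and compute and a tool call to move; the robot and the scene stay as the last step left them, time stands still between calls to the robot, and variables do not carry over. Pictures are saved under pics/ and viewed, at most 14 in all, crops included, and the job is handed in when it is done.

```bash
ls; mkdir -p pics
```

Run:
```python
from rig import env, cam
import cv2,numpy as np
for n in ("top","scene"):
    im=cam.get_image(n); p=im["pixels"]
    cv2.imwrite(f"pics/{n}0.png",cv2.resize(p[:,:,::-1],(800,600),interpolation=cv2.INTER_CUBIC))
    print(n,np.round(im["K"],2).tolist(),np.round(im["extrinsics"],4).tolist())
o=env.observe();print(o["position"],np.round(o["tool_rot"],3).tolist(),o["time_s"])
```

```text
pics
rig.py
top [[433.45, 0.0, 255.94], [0.0, 433.45, 190.06], [0.0, 0.0, 1.0]] [[0.0136, -0.9999, -0.0103, -0.0664], [-0.9947, -0.0125, -0.1023, 0.5889], [0.1022, 0.0117, -0.9947, 1.2836], [0.0, 0.0, 0.0, 1.0]]
scene [[391.11, 0.0, 251.37], [0.0, 391.11, 185.86], [0.0, 0.0, 1.0]] [[-0.8621, -0.5068, -0.0015, 0.4601], [-0.3474, 0.5931, -0.7263, 0.3046], [0.3689, -0.6256, -0.6874, 0.9595], [0.0, 0.0, 0.0, 1.0]]
[ 0.20437373 -0.51033891  0.2417929 ] [[0.928, 0.372, -0.0], [0.372, -0.928, 0.001], [0.0, -0.001, -1.0]] 0.1
```

View pics/top0.png

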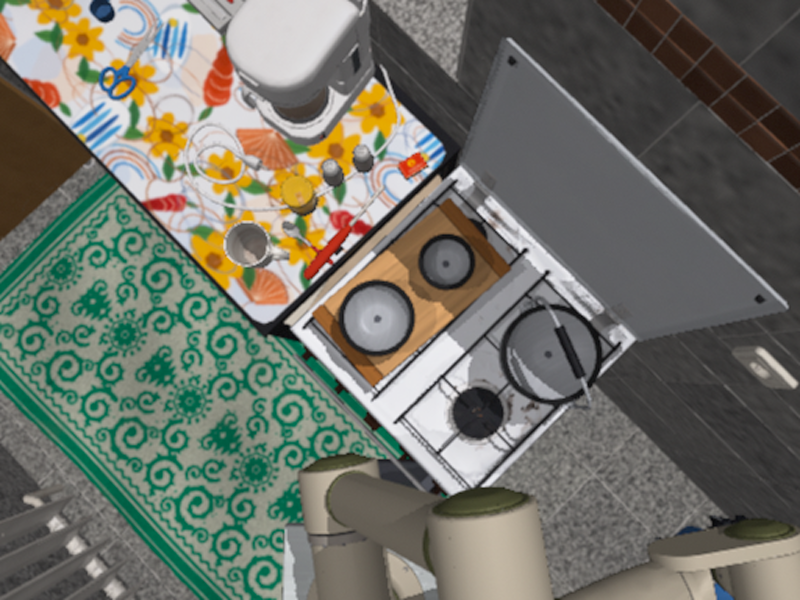

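View pics/scene0.png

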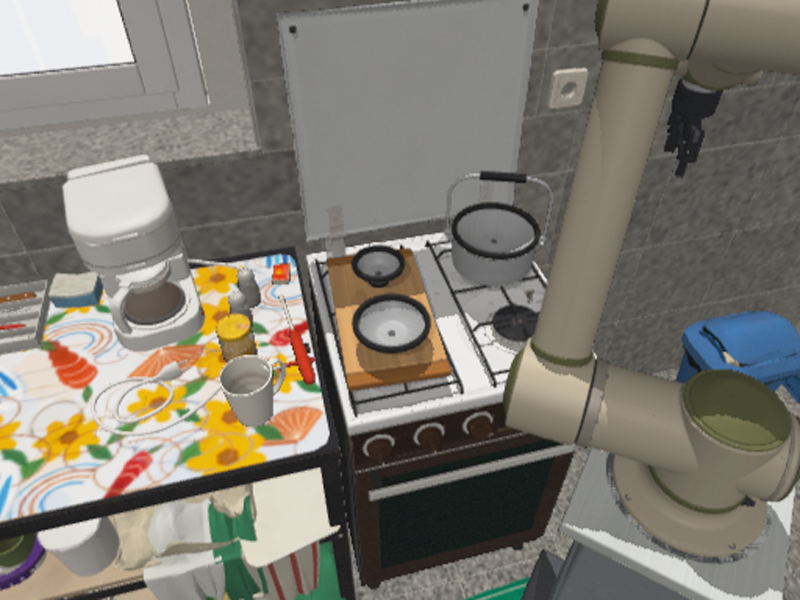

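Top view: medium lid rim is centred near (376,317) px of 800, the small lid near (446,261), and the pan lid near (551,353). The bail grip runs (556,328)–(580,375). The scene view shows the bail up, with the jar and mug left of the board. I'll crop for precision.

Run:
```python
from rig import env, cam
import cv2
a=cam.get_image("top")["pixels"][:,:,::-1]; cv2.imwrite("raw_top.png",a)
b=cam.get_image("scene")["pixels"][:,:,::-1]; cv2.imwrite("raw_scene.png",b)
cv2.imwrite("pics/top1.png",cv2.resize(a[120:270,200:400],(800,600),interpolation=cv2.INTER_CUBIC))
cv2.imwrite("pics/scene1.png",cv2.resize(b[105:255,195:395],(800,600),interpolation=cv2.INTER_CUBIC))
```

```text
(no output)
```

View pics/top1.png

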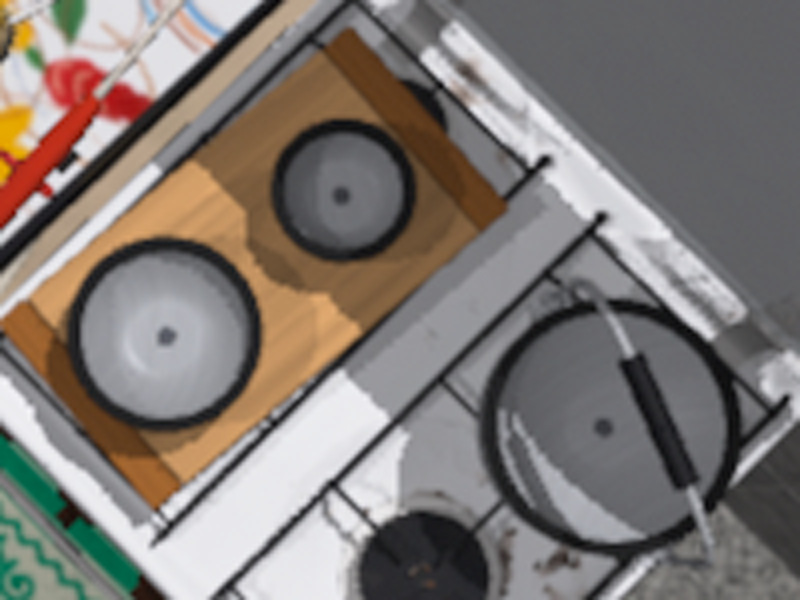

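View pics/scene1.png

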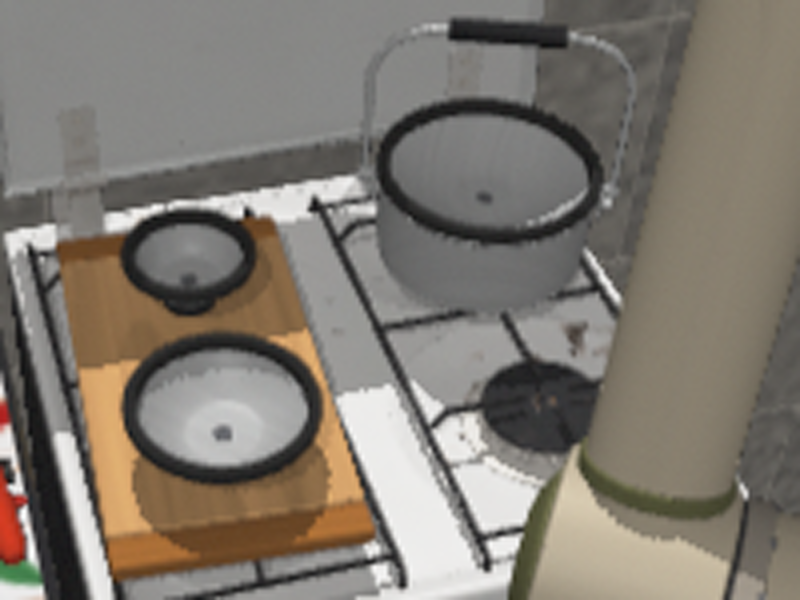

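Both crops are clear. In the top crop, the lid rims have boxes medium x68–261/y237–430, small x273–415/y119–261 and large x480–740/y298–553. The grip ends are at (633,360) and (682,485). In the scene crop, the grip ends are at (450,30) and (567,37), and the floor dots at (223,433), (189,281) and (484,197). Next I'll triangulate.

Create h.py:
```python
import numpy as np
from scipy.optimize import least_squares
C={"top":(np.array([[433.45,0,255.94],[0,433.45,190.06],[0,0,1]]),np.array([[0.0136,-0.9999,-0.0103,-0.0664],[-0.9947,-0.0125,-0.1023,0.5889],[0.1022,0.0117,-0.9947,1.2836]]),(200,120)),
"scene":(np.array([[391.11,0,251.37],[0,391.11,185.86],[0,0,1]]),np.array([[-0.8621,-0.5068,-0.0015,0.4601],[-0.3474,0.5931,-0.7263,0.3046],[0.3689,-0.6256,-0.6874,0.9595]]),(195,105))}
def proj(c,P):
    K,E,_=C[c]; p=np.atleast_2d(P)@E[:,:3].T+E[:,3]; p=p@K.T; return p[:,:2]/p[:,2:]
def crop(c,X): return np.array(C[c][2])+(np.atleast_2d(X)+.5)/4-.5
def tri(t,s):
    r=least_squares(lambda P:np.r_[(proj("top",P)-crop("top",t)).ravel(),(proj("scene",P)-crop("scene",s)).ravel()],[.5,-.2,.1])
    return r.x,np.abs(r.fun).max()
th=np.linspace(0,2*np.pi,200)
def circ(R,boxt,boxs,z=None):
    def f(p):
        P=np.c_[p[0]+R*np.cos(th),p[1]+R*np.sin(th),0*th+p[2]]; o=[]
        for c,b in(("top",boxt),("scene",boxs)):
            q=proj(c,P); B=crop(c,[[b[0],b[2]],[b[1],b[3]]]); o+=[*(q.min(0)-B[0]),*(q.max(0)-B[1])]
        return np.array(o)
    r=least_squares(f,[.5,-.2,.1]); return r.x,np.abs(r.fun).max()
```

Run:
```python
from h import *
np.set_printoptions(precision=4,suppress=True)
print("dots M S L");
for t,s in(((166,336),(223,433)),((341,195),(189,281)),((603,427),(484,197))):print(*tri(t,s))
print("rims")
print(*circ(.072,(68,261,237,430),(122,322,333,483)))
print(*circ(.054,(273,415,119,261),(121,256,209,303)))
print(*circ(.092,(480,740,298,553),(377,605,97,241)))
print("grip",*tri((657,423),(508,33)))
print(*tri((633,360),(450,30)),*tri((682,485),(567,37)))
```

```text
dots M S L
[ 0.5468 -0.0151  0.0367] 0.2492651379134827
[ 0.6557 -0.1458  0.0358] 0.1894479647546632
[ 0.483  -0.337   0.0603] 0.08545882997094623
rims
[ 0.5472 -0.0152  0.0662] 0.625274657108406
[ 0.6557 -0.1464  0.0634] 0.7054085274465365
[ 0.4827 -0.3352  0.0948] 1.0679781058001367
grip [ 0.4827 -0.3386  0.2199] 0.007936236074272074
[ 0.5236 -0.3241  0.2173] 0.24013115688387643 [ 0.4426 -0.3541  0.2208] 0.48266986482894936
```

The rows are not in the units I measure in: shifts go in shares of 50 mm and turns go in shares of 45 degrees. I convert before sending: -0.04 m is -0.8, 0.023 m is 0.46.

Emit:
nudge_tcp(plan=[[0.4, 0, -0.8, 0, 0.05], [0.8, -0.14, 0, 0, 0.05], [0.8, -0.14, 0, 0, 0.05], [0.8, -0.14, 0, 0, 0.05], [0.8, -0.14, 0, 0, 0.05], [0.8, -0.14, 0, 0, 0.05], [0.8, -0.14, 0, 0, 0.05], [0.8, -0.14, 0, 0, 0.05], [0.46, -0.16, 0, 0, 0.05], [0, 0, 0, 0, 0.05]], squeeze=20)

```text
time_s: 1.2
position: [0.485, -0.3355, 0.2819]
tool_rot: [[0.927, 0.375, -0.0], [0.375, -0.927, 0.001], [0.0, -0.001, -1.0]]
ft_force: [-0.9, 0.2, -1.0]
grip_width: 0.0503
gripper_force: 0.0
```

Emit:
nudge_tcp(plan=[[0, 0, 0.6, 0, 0.05], [0, 0, 0.6, 0, 0.05], [0, 0, 0.22, 0, 0.05], [0, 0, 0, 0, 0.05], [0, 0, 0, 0, 0.01], [0, 0, 0, 0, 0.01], [0, 0, 0, 0, 0.01], [0, 0, 0, 0, 0.01]], squeeze=20)

```text
time_s: 2.0
position: [0.4834, -0.3382, 0.2128]
tool_rot: [[0.928, 0.372, 0.002], [0.372, -0.928, -0.002], [0.001, 0.003, -1.0]]
ft_force: [-1.4, -1.0, 6.4]
grip_width: 0.0177
gripper_force: 19.6
```

Converted, -0.01 m is -0.2, 0.002 m is 0.04.

Emit:
nudge_tcp(plan=[[0, -0.2, 0, 0, 0.01], [0, -0.2, 0.02, 0, 0.01], [0, -0.2, 0.04, 0, 0.01], [0, 0, 0, 0, 0.01]], squeeze=20)

```text
time_s: 2.4
position: [0.4711, -0.3083, 0.2082]
tool_rot: [[0.928, 0.372, -0.001], [0.372, -0.928, 0.001], [-0.001, -0.002, -1.0]]
ft_force: [-4.8, -0.9, 2.8]
grip_width: 0.0175
gripper_force: 19.6
```

Converted, -0.0155 m is -0.31, 0.008 m is 0.16.

Emit:
nudge_tcp(plan=[[0, -0.31, 0.09, 0, 0.01], [0, -0.3, 0.13, 0, 0.01], [0, -0.28, 0.16, 0, 0.01], [0, -0.26, 0.19, 0, 0.01], [0, -0.24, 0.22, 0, 0.01], [0, 0, 0, 0, 0.01]], squeeze=20)

```text
time_s: 3.0
position: [0.4454, -0.2436, 0.1678]
tool_rot: [[0.928, 0.372, -0.002], [0.372, -0.928, 0.003], [-0.001, -0.003, -1.0]]
ft_force: [-3.6, 1.4, 3.5]
grip_width: 0.0171
gripper_force: 20.3
```

Run:
```python
from rig import env, cam
import cv2
a=cam.get_image("scene")["pixels"][:,:,::-1]
cv2.imwrite("pics/scene2.png",cv2.resize(a[75:225,220:420],(800,600),interpolation=cv2.INTER_CUBIC))
```

```text
(no output)
```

View pics/scene2.png

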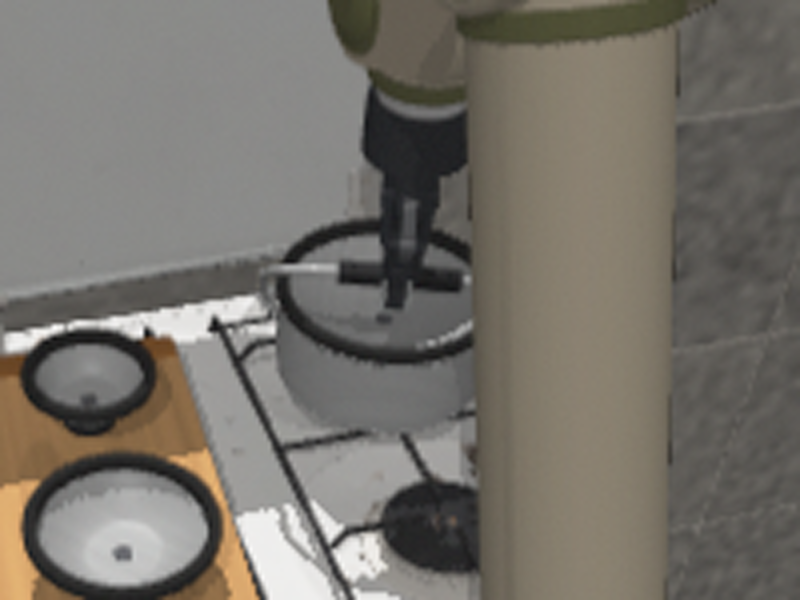

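The bail is swinging toward the board with the pan still in place: the lid dot hasn't moved, (316,155) in the raw image. I'll continue.

Converted, 0.015 m is 0.3, 0.0145 m is 0.29.

Emit:
nudge_tcp(plan=[[0, -0.21, 0.24, 0, 0.01], [0, -0.18, 0.27, 0, 0.01], [0, -0.15, 0.29, 0, 0.01], [0, -0.12, 0.3, 0, 0.01], [0, -0.08, 0.26, 0, 0.01], [0, 0, 0, 0, 0.01]], squeeze=20)

```text
time_s: 3.65
position: [0.4316, -0.2091, 0.0995]
tool_rot: [[0.928, 0.372, -0.003], [0.372, -0.928, 0.005], [-0.001, -0.006, -1.0]]
ft_force: [-3.3, 9.2, 1.7]
grip_width: 0.0173
gripper_force: 22.1
```

Converted, -0.04 m is -0.8, -0.02 m is -0.4.

Emit:
nudge_tcp(plan=[[0, 0.02, 0.04, 0, 0.01], [0, 0, 0, 0, 0.01], [0, 0, 0, 0, 0.04], [0, 0, 0, 0, 0.04], [0, 0, 0, 0, 0.04], [0, 0, -0.4, 0, 0.04], [0, 0, -0.8, 0, 0.04], [0, 0, -0.8, 0, 0.05]], squeeze=20)

```text
time_s: 4.45
position: [0.4326, -0.2119, 0.2]
tool_rot: [[0.929, 0.371, -0.001], [0.371, -0.929, 0.001], [-0.0, -0.001, -1.0]]
ft_force: [0.5, 1.0, 0.9]
grip_width: 0.0499
gripper_force: 0.0
```

Converted, 0.04 m is 0.8, -0.03 m is -0.6.

Emit:
nudge_tcp(plan=[[0.52, -0.6, 0, 0, 0.045], [0.52, -0.6, 0, 0, 0.045], [0.52, -0.6, 0, 0, 0.045], [0.52, -0.6, 0, 0, 0.045], [0.52, -0.6, 0, 0, 0.045], [0.52, -0.6, 0, 0, 0.045], [0.46, -0.54, 0.6, 0, 0.045], [0, 0, 0.8, 0, 0.045], [0, 0, 0, 0, 0.045]], squeeze=20)

```text
time_s: 5.35
position: [0.52, 0.0478, 0.1251]
tool_rot: [[0.928, 0.373, -0.008], [0.373, -0.928, 0.001], [-0.007, -0.004, -1.0]]
ft_force: [0.5, -0.6, 0.1]
grip_width: 0.0451
gripper_force: 0.0
```

Run:
```python
from rig import env, cam
import cv2,numpy as np
a=cam.get_image("top")["pixels"][:,:,::-1]; b=cam.get_image("scene")["pixels"][:,:,::-1]
A=cv2.resize(a[120:270,200:400],(400,300),interpolation=cv2.INTER_CUBIC)
B=cv2.resize(b[105:255,195:395],(400,300),interpolation=cv2.INTER_CUBIC)
cv2.imwrite("pics/both3.png",cv2.resize(np.hstack([A,B]),(800,300)))
```

```text
(no output)
```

View pics/both3.png

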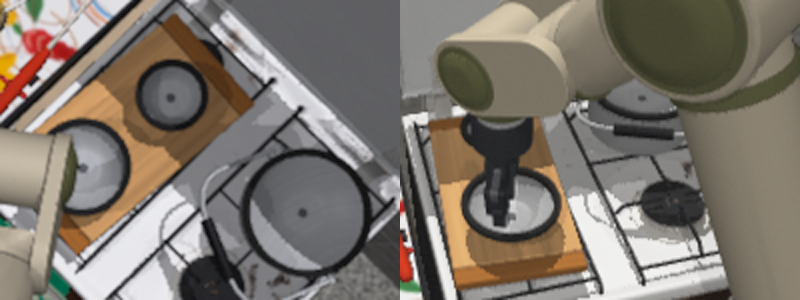

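The bail is down on its board side: grip at (215,250) in the left half, and the large lid dot (303,213) is unmoved. I'll grasp the medium lid now.

Converted, 0.025 m is 0.5, 0.02 m is 0.4.

Emit:
nudge_tcp(plan=[[0.04, 0, 0.5, 0, 0.045], [0, 0, 0.4, 0, 0.045], [0, 0, 0.14, 0, 0.045], [0, 0, 0, 0, 0.045], [0, 0, 0, 0, 0.03], [0, 0, 0, 0, 0.02], [0, 0, 0, 0, 0.004], [0, 0, 0, 0, 0.004], [0, 0, 0, 0, 0.004], [0, 0, 0, 0, 0.004]], squeeze=60)

```text
time_s: 6.45
position: [0.5239, 0.0479, 0.0772]
tool_rot: [[0.928, 0.372, 0.001], [0.372, -0.928, 0.0], [0.001, -0.0, -1.0]]
ft_force: [-1.2, 3.0, 4.8]
grip_width: 0.0076
gripper_force: 58.3
```

Converted, -0.03 m is -0.6, -0.02 m is -0.4.

Emit:
nudge_tcp(plan=[[0, 0, -0.1, 0, 0.004], [0, 0, -0.3, 0, 0.004], [0, 0, -0.4, 0, 0.004], [0, 0, -0.6, 0, 0.004], [0, 0, -0.6, 0, 0.004], [0, 0, 0, 0, 0.004], [0, 0, 0, 0, 0.004]], squeeze=60)

```text
time_s: 7.15
position: [0.5236, 0.0476, 0.1766]
tool_rot: [[0.928, 0.372, -0.0], [0.372, -0.928, -0.0], [-0.0, 0.0, -1.0]]
ft_force: [0.0, -0.0, -1.8]
grip_width: 0.0074
gripper_force: 58.1
```

```bash
python3 - <<'E'
from rig import env, cam
import cv2,numpy as np
a=cam.get_image("top")["pixels"][:,:,::-1]; b=cam.get_image("scene")["pixels"][:,:,::-1]
w=cam.get_image("wrist")["pixels"][:,:,::-1]
B=cv2.resize(b[75:225,195:345],(400,400),interpolation=cv2.INTER_CUBIC)
A=cv2.resize(w,(400,300))
cv2.imwrite("pics/m4.png",np.hstack([cv2.copyMakeBorder(A,0,100,0,0,0),B]))
E
```

```text
(no output)
```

View pics/m4.png

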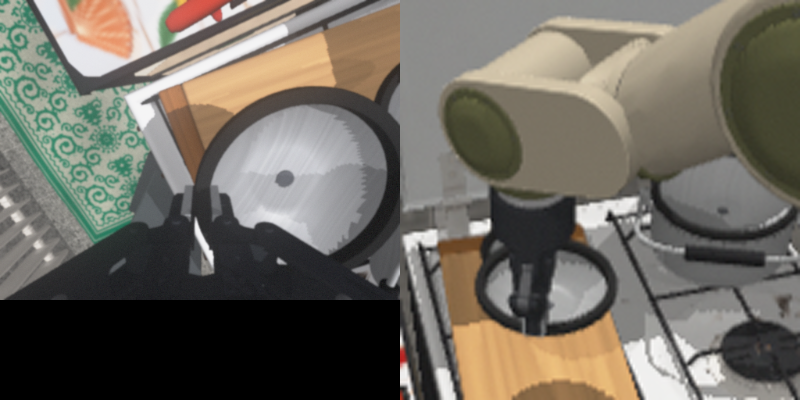

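The medium lid is lifted: in the wrist half, the dot is at (285,178) and the rim's top edge at y≈86. In the scene half, the rim box is x476–617/y235–335. I'll estimate its tilt.

Run:
```python
from h import *
from rig import env, cam
from scipy.spatial.transform import Rotation as Rn
np.set_printoptions(precision=3,suppress=True)
w=cam.get_image("wrist");o=env.observe();p=np.array(o["position"]);T=np.array(o["tool_rot"])
C["wrist"]=(np.array(w["K"]),np.array(w["extrinsics"])[:3],None)
def lid(v,pts): # lid frame: x=toolx,y=tooly,z=tool z; pivot at TCP
    a,b,d,s=v; R=Rn.from_rotvec([a,b,0]).as_matrix()
    return p+(T@(R@(pts+np.array([0,.067+s,d])).T)).T
ring=np.c_[.072*np.cos(th),.072*np.sin(th),0*th+.006]; dot=np.array([[0,0,.036]])
def f(v):
    q=proj("wrist",lid(v,ring))*400/512; dq=proj("wrist",lid(v,dot))[0]*400/512
    s=(proj("scene",lid(v,ring))-[195,75])*2.667
    return np.r_[dq-[285,178],q[:,0].min()-194,q[:,1].min()-86,(s.min(0)-[476,235])/2.7,(s.max(0)-[617,335])/2.7, v[3]/.002]
r=least_squares(f,[0,0,0,0]);print(r.x,r.fun);print(f([0,0,-.004,0]))
```

```text
[-0.321 -0.498  0.509  0.001] [  1.912  25.39   64.281  89.21  -69.578  57.149 -84.683  57.502   0.319]
[   4.857    4.055   -1.036   -1.426 -149.07    -1.997 -148.327   -3.397
    0.   ]
```

Run:
```python
from h import *
from rig import env, cam
from scipy.spatial.transform import Rotation as Rn
np.set_printoptions(precision=3,suppress=True)
w=cam.get_image("wrist");o=env.observe();p=np.array(o["position"]);T=np.array(o["tool_rot"])
C["wrist"]=(np.array(w["K"]),np.array(w["extrinsics"])[:3],None)
def lid(v,pts):
    a,b,d,s=v; R=Rn.from_rotvec([a,b,0]).as_matrix()
    return p+(T@(R@(pts+np.array([0,.067+s,d])).T)).T
ring=np.c_[.072*np.cos(th),.072*np.sin(th),0*th+.006]; dot=np.array([[0,0,.036]])
def f(v):
    q=proj("wrist",lid(v,ring))*400/512; dq=proj("wrist",lid(v,dot))[0]*400/512
    s=(proj("scene",lid(v,ring))-[195,75])*2.667
    return np.r_[dq-[285,178],q[:,0].min()-194,q[:,1].min()-86,(s.min(0)-[76,235])/2.7,(s.max(0)-[217,335])/2.7, v[3]/.002]
r=least_squares(f,[0,0,0,0]);print(r.x,r.fun);print(f([0,0,.004,0]))
```

```text
[-0.029 -0.061  0.011 -0.   ] [ 0.281  0.455  0.023 -0.774 -0.206  0.918 -0.031  0.387 -0.113]
[ 1.294 -0.295 -0.66  -2.022 -0.805  0.076 -0.333 -1.288  0.   ]
```

Converted, 0.03 m is 0.6, -0.02 m is -0.4.

Emit:
nudge_tcp(plan=[[0, 0, -0.4, 0, 0.004], [-0.2, 0.3, -0.4, 0, 0.004], [-0.4, 0.6, 0, 0, 0.004], [-0.4, 0.6, 0, 0, 0.004], [-0.4, 0.6, 0, 0, 0.004], [-0.4, 0.6, 0, 0, 0.004], [-0.4, 0.6, 0, 0, 0.004], [-0.4, 0.6, 0, 0, 0.004], [-0.4, 0.6, 0, 0, 0.004], [-0.2, 0.4, 0, 0, 0.004]], squeeze=60)

```text
time_s: 8.4
position: [0.4654, -0.2414, 0.2161]
tool_rot: [[0.929, 0.37, -0.001], [0.37, -0.929, 0.001], [-0.001, -0.001, -1.0]]
ft_force: [-0.1, -0.2, -1.4]
grip_width: 0.0077
gripper_force: 58.2
```

Emit:
nudge_tcp(plan=[[-0.2, 0.3, 0, 0, 0.004], [-0.2, 0.28, 0, 0, 0.004], [0, 0, 0, 0, 0.004], [0, 0, 0, 0, 0.004]], squeeze=60)

```text
time_s: 8.8
position: [0.4584, -0.2734, 0.2165]
tool_rot: [[0.928, 0.371, -0.001], [0.371, -0.928, 0.001], [-0.0, -0.001, -1.0]]
ft_force: [-0.5, -0.7, -1.5]
grip_width: 0.0078
gripper_force: 58.2
```

Converted, 0.025 m is 0.5, 0.02 m is 0.4.

Emit:
nudge_tcp(plan=[[0, 0, 0.4, 0, 0.004], [0, 0, 0.5, 0, 0.004], [0, 0, 0.4, 0, 0.004], [0, 0, 0.3, 0, 0.004], [0, 0, 0.16, 0, 0.004], [0, 0, 0.06, 0, 0.004], [0, 0, 0, 0, 0.004]], squeeze=60)

```text
time_s: 9.5
position: [0.4588, -0.2734, 0.126]
tool_rot: [[0.928, 0.372, 0.0], [0.372, -0.928, -0.0], [0.0, 0.0, -1.0]]
ft_force: [-0.0, -0.1, -1.7]
grip_width: 0.0079
gripper_force: 58.2
```

Emit:
nudge_tcp(plan=[[0, 0, 0.04, 0, 0.004], [0, 0, 0, 0, 0.004]], squeeze=60)

```text
time_s: 9.7
position: [0.4587, -0.2737, 0.1242]
tool_rot: [[0.928, 0.372, 0.001], [0.372, -0.928, -0.001], [0.0, 0.001, -1.0]]
ft_force: [-0.4, -0.0, -1.2]
grip_width: 0.0078
gripper_force: 58.2
```

Converted, 0.002 m is 0.04.

Emit:
nudge_tcp(plan=[[0, 0, 0.04, 0, 0.004], [0, 0, 0, 0, 0.004]], squeeze=60)

```text
time_s: 9.9
position: [0.4586, -0.2737, 0.1219]
tool_rot: [[0.928, 0.372, 0.0], [0.372, -0.928, -0.0], [0.0, 0.0, -1.0]]
ft_force: [0.7, 0.0, -0.7]
grip_width: 0.0075
gripper_force: 58.2
```

Emit:
nudge_tcp(plan=[[0, 0, 0.04, 0, 0.004], [0, 0, 0, 0, 0.004]], squeeze=60)

```text
time_s: 10.1
position: [0.4586, -0.2736, 0.1202]
tool_rot: [[0.928, 0.372, 0.0], [0.372, -0.928, -0.0], [0.0, 0.0, -1.0]]
ft_force: [-0.8, 1.6, 3.0]
grip_width: 0.0079
gripper_force: 58.8
```

Emit:
nudge_tcp(plan=[[0, 0, 0.02, 0, 0.004], [0, 0, 0, 0, 0.004]], squeeze=60)

```text
time_s: 10.3
position: [0.4587, -0.2734, 0.1194]
tool_rot: [[0.928, 0.372, 0.001], [0.372, -0.928, -0.0], [0.0, 0.0, -1.0]]
ft_force: [-1.7, 3.2, 6.4]
grip_width: 0.0075
gripper_force: 59.3
```

Seated at the predicted height, so I'll release.

Converted, -0.04 m is -0.8, -0.03 m is -0.6.

Emit:
nudge_tcp(plan=[[0, 0, -0.02, 0, 0.004], [0, 0, 0, 0, 0.012], [0, 0, 0, 0, 0.02], [0, 0, 0, 0, 0.03], [0, 0, 0, 0, 0.035], [0, 0, -0.2, 0, 0.035], [0, 0, -0.6, 0, 0.035], [0, 0, -0.8, 0, 0.035]], squeeze=20)

```text
time_s: 11.1
position: [0.458, -0.2732, 0.2002]
tool_rot: [[0.928, 0.372, -0.002], [0.372, -0.928, 0.002], [-0.001, -0.003, -1.0]]
ft_force: [1.5, -0.5, 0.8]
grip_width: 0.0352
gripper_force: 0.0
```

Run:
```python
from rig import env, cam
import cv2,numpy as np
a=cam.get_image("top")["pixels"][:,:,::-1]; b=cam.get_image("scene")["pixels"][:,:,::-1]; w=cam.get_image("wrist")["pixels"][:,:,::-1]
A=cv2.resize(a[120:270,200:400],(400,300),interpolation=cv2.INTER_CUBIC)
B=cv2.resize(b[105:255,195:395],(400,300),interpolation=cv2.INTER_CUBIC)
cv2.imwrite("pics/both5.png",np.vstack([np.hstack([A,B]),np.hstack([cv2.resize(w,(400,300)),0*A])]))
```

```text
(no output)
```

View pics/both5.png

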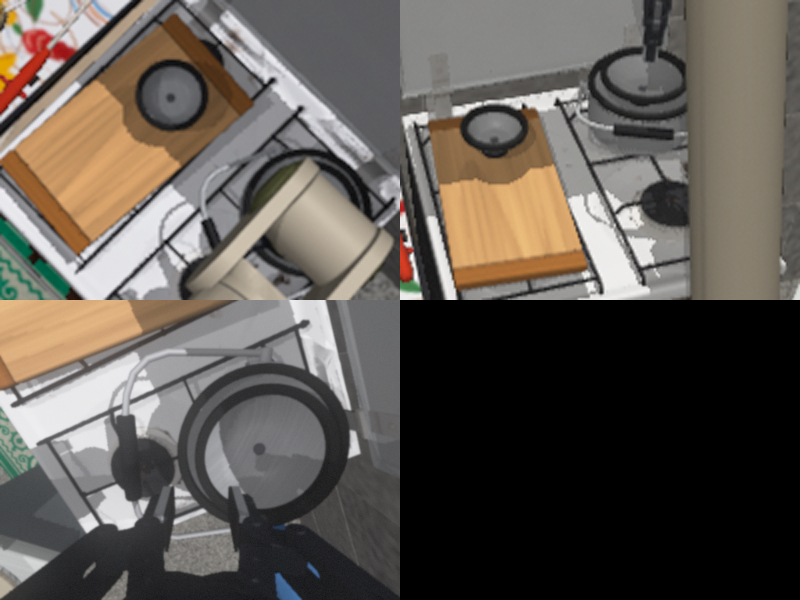

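The medium lid stands nested in the large one: wrist view dot at (259,449), with the rims concentric apart from parallax. Next is the small lid.

Converted, 0.04 m is 0.8, 0.03 m is 0.6.

Emit:
nudge_tcp(plan=[[0.6, -0.24, 0, 0, 0.045], [0.6, -0.24, 0, 0, 0.045], [0.6, -0.24, 0, 0, 0.045], [0.6, -0.24, 0, 0, 0.045], [0.6, -0.24, 0, 0, 0.045], [0.6, -0.24, 0, 0, 0.045], [0.6, -0.24, 0, 0, 0.045], [0.42, -0.18, 0.8, 0, 0.045], [0, 0, 0.6, 0, 0.045], [0, 0, 0, 0, 0.045]], squeeze=20)

```text
time_s: 12.25
position: [0.6364, -0.1002, 0.1248]
tool_rot: [[0.928, 0.373, -0.009], [0.373, -0.928, 0.003], [-0.008, -0.007, -1.0]]
ft_force: [-0.4, -0.3, -1.3]
grip_width: 0.045
gripper_force: 0.0
```

Run:
```python
from rig import env, cam
import cv2,numpy as np
a=cam.get_image("top")["pixels"][:,:,::-1]; b=cam.get_image("scene")["pixels"][:,:,::-1]
A=a[120:270,200:400]; B=b[105:255,195:395]
cv2.imwrite("pics/both6.png",np.hstack([cv2.resize(A[50:150,100:200],(400,400),interpolation=cv2.INTER_CUBIC),cv2.resize(B[0:100,80:180],(400,400),interpolation=cv2.INTER_CUBIC)]))
```

```text
(no output)
```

View pics/both6.png

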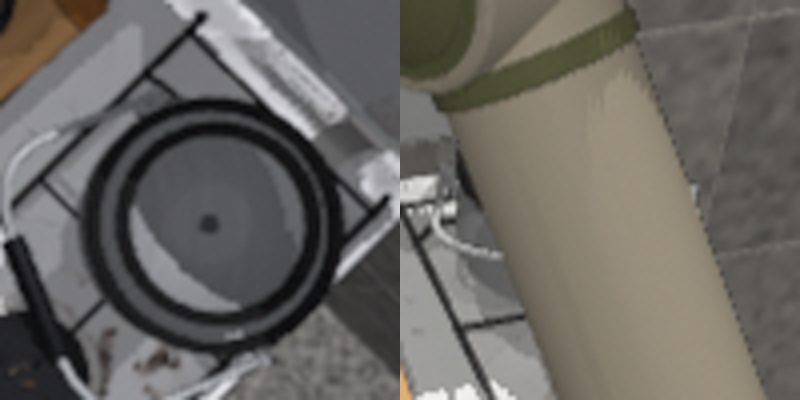

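The top view shows the medium rim box x117–320/y122–314 and dot (209,224), inside the large rim x82–343. I'll check centring and grasp the small lid.

Run:
```python
from h import *
for X,z in(((609,424),.080),((618.5,418.5),.110),((613,424.5),.091)):
    r=least_squares(lambda q:(proj("top",[q[0],q[1],z])-crop("top",X)).ravel(),[.5,-.3]);print(r.x.round(4))
```

```text
[ 0.485  -0.3372]
[ 0.4882 -0.3377]
[ 0.4844 -0.3378]
```

Emit:
nudge_tcp(plan=[[0.02, 0, 0.4, 0, 0.045], [0.02, 0, 0.4, 0, 0.045], [0, 0, 0.18, 0, 0.045], [0, 0, 0, 0, 0.045], [0, 0, 0, 0, 0.03], [0, 0, 0, 0, 0.02], [0, 0, 0, 0, 0.004], [0, 0, 0, 0, 0.004], [0, 0, 0, 0, 0.004], [0, 0, 0, 0, 0.004]], squeeze=50)

```text
time_s: 13.35
position: [0.6406, -0.1005, 0.0816]
tool_rot: [[0.928, 0.372, 0.001], [0.372, -0.928, 0.0], [0.001, 0.0, -1.0]]
ft_force: [-0.9, 1.7, 5.6]
grip_width: 0.0041
gripper_force: 2.9
```

The grip missed: width 4 mm and only 3 N. I'll open, rise and look.

Converted, -0.02 m is -0.4, -0.01 m is -0.2.

Emit:
nudge_tcp(plan=[[0, 0, -0.08, 0, 0.02], [0, 0, 0, 0, 0.045], [0, 0, -0.2, 0, 0.045], [0, 0, -0.4, 0, 0.045], [0, 0, -0.2, 0, 0.045], [0, 0, 0, 0, 0.045]], squeeze=20)

```text
time_s: 13.95
position: [0.6409, -0.101, 0.1266]
tool_rot: [[0.928, 0.372, 0.003], [0.372, -0.928, -0.001], [0.002, 0.002, -1.0]]
ft_force: [-0.4, -0.3, -0.2]
grip_width: 0.0449
gripper_force: 0.0
```

Run:
```python
from rig import env, cam
import cv2,numpy as np
w=cam.get_image("wrist");np.save("w.npy",np.r_[w["K"],np.array(w["extrinsics"])[:3,:3]]);print(np.array(w["K"]).tolist(),np.array(w["extrinsics"]).tolist())
cv2.imwrite("pics/w7.png",cv2.resize(w["pixels"][:,:,::-1],(800,600)))
```

```text
[[306.7299931567204, 0.0, 257.3709269231619], [0.0, 306.7299931567204, 193.30624132589452], [0.0, 0.0, 1.0]] [[0.3713652327877487, -0.9284805441718751, 0.0034268018327443064, -0.33242667982866314], [-0.884936305273805, -0.35282690234971437, 0.30397518416254504, 0.5263529839611243], [-0.28102597653037203, -0.11591831638099646, -0.9526737870029525, 0.4390405919328838], [0.0, 0.0, 0.0, 1.0]]
```

View pics/w7.png

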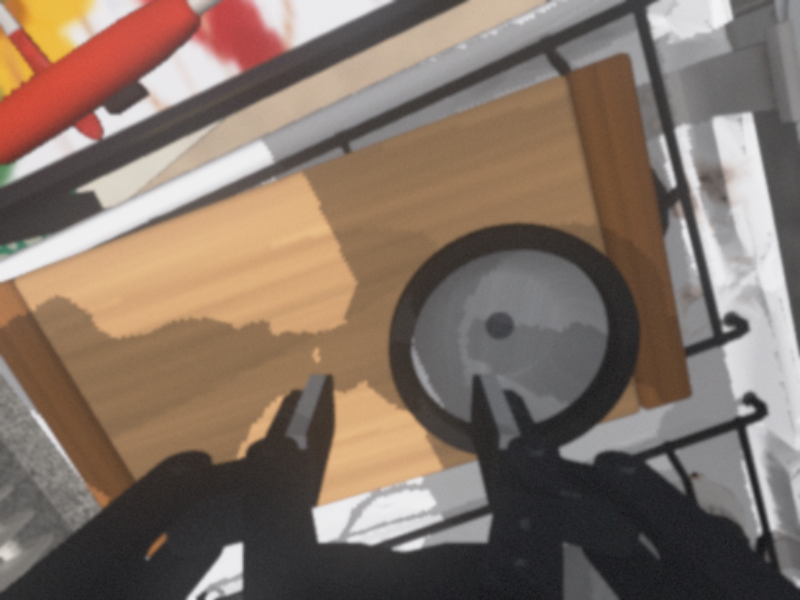

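The small lid is still standing; its dot is at (500,325) and its rim box x388–640 with the top edge at y222. I'll relocate it.

Run:
```python
from h import *
from rig import env, cam
w=cam.get_image("wrist");C["wrist"]=(np.array(w["K"]),np.array(w["extrinsics"])[:3],None)
o=env.observe();p=np.array(o["position"]);T=np.array(o["tool_rot"])
def b(X,z,c):
    return least_squares(lambda q:(proj(c,[q[0],q[1],z])-X).ravel(),[.6,-.1]).x
d=b(np.array([500,325])/1.5625,.037,"wrist")
ring=lambda q:proj("wrist",np.c_[q[0]+.054*np.cos(th),q[1]+.054*np.sin(th),0*th+.065])*1.5625
def f(q):
    r=ring(q);return [r[:,0].min()-388,r[:,0].max()-640,r[:,1].min()-222]
r=least_squares(f,[.65,-.14])
for c in(d,r.x):print(c.round(4),"rel tool",(T.T@(np.r_[c,p[2]]-p)).round(4))
print(r.fun,p)
```

```text
[ 0.6536 -0.1478] rel tool [-0.0051  0.0488 -0.    ]
[ 0.6543 -0.1478] rel tool [-0.0044  0.049  -0.    ]
[ 1.49905362 -1.48382502 -0.21864016] [ 0.64011787 -0.10068221  0.1245133 ]
```

The lid is laterally right, but the tool was about 6 mm too high (the reading hadn't settled). I'll go down again with a settle and a check.

Converted, 0.02 m is 0.4, -0.005 m is -0.1.

Emit:
nudge_tcp(plan=[[-0.1, 0, 0.4, 0, 0.045], [0, 0, 0.4, 0, 0.045], [0, 0, 0.1, 0, 0.045], [0, 0, 0, 0, 0.045], [0, 0, 0, 0, 0.045], [0, 0, 0, 0, 0.045]], squeeze=20)

```text
time_s: 14.65
position: [0.6361, -0.1027, 0.0807]
tool_rot: [[0.928, 0.372, 0.001], [0.372, -0.928, -0.001], [0.001, 0.001, -1.0]]
ft_force: [1.0, 0.1, -0.1]
grip_width: 0.0451
gripper_force: 0.0
```

Converted, 0.005 m is 0.1, 0.003 m is 0.06.

Emit:
nudge_tcp(plan=[[0, 0, 0.1, 0, 0.045], [0, 0, 0.06, 0, 0.045], [0, 0, 0, 0, 0.045], [0, 0, 0, 0, 0.03], [0, 0, 0, 0, 0.02], [0, 0, 0, 0, 0.004], [0, 0, 0, 0, 0.004], [0, 0, 0, 0, 0.004], [0, 0, 0, 0, 0.004]], squeeze=50)

```text
time_s: 15.55
position: [0.6357, -0.1026, 0.0719]
tool_rot: [[0.928, 0.372, 0.0], [0.372, -0.928, -0.0], [0.0, 0.0, -1.0]]
ft_force: [-0.7, 0.1, 0.7]
grip_width: 0.0088
gripper_force: 47.8
```

The rows are not in the units I measure in: shifts go in shares of 50 mm and turns go in shares of 45 degrees. I convert before sending: -0.035 m is -0.7, -0.03 m is -0.6.

Emit:
nudge_tcp(plan=[[0, 0, -0.1, 0, 0.004], [0, 0, -0.3, 0, 0.004], [0, 0, -0.6, 0, 0.004], [0, 0, -0.7, 0, 0.004], [0, 0, -0.7, 0, 0.004], [0, 0, -0.4, 0, 0.004], [-0.26, 0.14, -0.2, 0, 0.004], [-0.5, 0.24, 0, 0, 0.004], [-0.6, 0.3, 0, 0, 0.004], [-0.6, 0.3, 0, 0, 0.004]], squeeze=50)

```text
time_s: 16.55
position: [0.561, -0.1855, 0.2209]
tool_rot: [[0.928, 0.372, -0.002], [0.372, -0.928, 0.001], [-0.001, -0.001, -1.0]]
ft_force: [0.5, -0.7, -1.7]
grip_width: 0.0086
gripper_force: 47.8
```

Emit:
nudge_tcp(plan=[[-0.6, 0.3, 0, 0, 0.004], [-0.6, 0.3, 0, 0, 0.004], [-0.6, 0.3, 0, 0, 0.004], [-0.5, 0.2, 0, 0, 0.004], [-0.3, 0.16, 0, 0, 0.004], [0, 0, 0, 0, 0.004], [0, 0, 0, 0, 0.004], [0, 0, 0, 0, 0.004]], squeeze=50)

```text
time_s: 17.35
position: [0.4657, -0.2908, 0.2215]
tool_rot: [[0.928, 0.372, -0.0], [0.372, -0.928, 0.001], [-0.0, -0.001, -1.0]]
ft_force: [-0.1, 0.2, -1.1]
grip_width: 0.0086
gripper_force: 47.8
```

Check how it hangs and whether it lines up, before lowering.

Converted, 0.025 m is 0.5, 0.02 m is 0.4.

Emit:
nudge_tcp(plan=[[0, 0, 0.4, 0, 0.004], [0, 0, 0.5, 0, 0.004], [0, 0, 0.4, 0, 0.004], [0, 0, 0.2, 0, 0.004], [0, 0, 0.08, 0, 0.004], [0, 0, 0, 0, 0.004], [0, 0, 0, 0, 0.004]], squeeze=50)

```text
time_s: 18.05
position: [0.466, -0.2915, 0.1437]
tool_rot: [[0.928, 0.372, 0.001], [0.372, -0.928, -0.001], [0.001, 0.001, -1.0]]
ft_force: [-0.2, 0.4, -1.7]
grip_width: 0.0089
gripper_force: 47.8
```

Run:
```python
from rig import env, cam
import cv2,numpy as np
b=cam.get_image("scene")["pixels"][:,:,::-1]; w=cam.get_image("wrist")["pixels"][:,:,::-1]
cv2.imwrite("pics/m8.png",np.hstack([cv2.resize(w[40:340,112:512],(400,300)),cv2.resize(b[85:160,265:365],(400,300),interpolation=cv2.INTER_CUBIC)]))
```

```text
(no output)
```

View pics/m8.png

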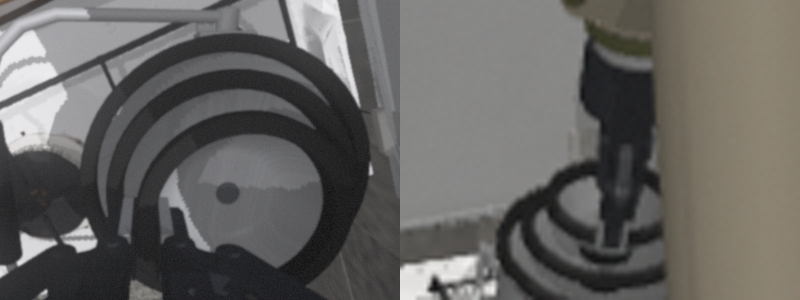

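The small lid hangs level over the medium one: wrist dot at (228,193), with the three rims nested. I'll lower it to contact.

Converted, 0.004 m is 0.08, 0.002 m is 0.04.

Emit:
nudge_tcp(plan=[[0, 0, 0.08, 0, 0.004], [0, 0, 0.04, 0, 0.004], [0, 0, 0, 0, 0.004], [0, 0, 0, 0, 0.004]], squeeze=50)

```text
time_s: 18.55
position: [0.4656, -0.2913, 0.1368]
tool_rot: [[0.928, 0.372, -0.0], [0.372, -0.928, 0.0], [-0.0, -0.0, -1.0]]
ft_force: [-0.0, 0.9, -0.5]
grip_width: 0.0088
gripper_force: 47.8
```

Emit:
nudge_tcp(plan=[[0, 0, 0.04, 0, 0.004], [0, 0, 0, 0, 0.004], [0, 0, 0, 0, 0.004]], squeeze=50)

```text
time_s: 18.85
position: [0.4657, -0.2912, 0.1356]
tool_rot: [[0.928, 0.372, 0.001], [0.372, -0.928, -0.0], [0.001, 0.001, -1.0]]
ft_force: [-1.3, 2.8, 6.1]
grip_width: 0.0087
gripper_force: 48.6
```

Emit:
nudge_tcp(plan=[[0, 0, 0.02, 0, 0.004], [0, 0, 0, 0, 0.004], [0, 0, 0, 0, 0.004]], squeeze=50)

```text
time_s: 19.15
position: [0.4657, -0.2909, 0.1353]
tool_rot: [[0.928, 0.372, 0.001], [0.372, -0.928, -0.0], [0.001, 0.001, -1.0]]
ft_force: [-4.0, 5.8, 12.6]
grip_width: 0.0089
gripper_force: 49.4
```

Converted, -0.04 m is -0.8, -0.03 m is -0.6.

Emit:
nudge_tcp(plan=[[0, 0, -0.04, 0, 0.004], [0, 0, 0, 0, 0.012], [0, 0, 0, 0, 0.02], [0, 0, 0, 0, 0.03], [0, 0, 0, 0, 0.035], [0, 0, -0.2, 0, 0.035], [0, 0, -0.6, 0, 0.035], [0, 0, -0.8, 0, 0.035], [0, 0, 0, 0, 0.035]], squeeze=20)

```text
time_s: 20.05
position: [0.467, -0.2926, 0.2215]
tool_rot: [[0.928, 0.372, 0.007], [0.372, -0.928, -0.007], [0.004, 0.009, -1.0]]
ft_force: [1.1, -0.1, -0.3]
grip_width: 0.0349
gripper_force: 0.0
```

Run:
```python
from rig import env, cam
import cv2,numpy as np
b=cam.get_image("scene")["pixels"][:,:,::-1]; w=cam.get_image("wrist")["pixels"][:,:,::-1]
cv2.imwrite("pics/m9.png",np.hstack([cv2.resize(w[20:320,60:460],(400,300)),cv2.resize(b[85:160,265:365],(400,300),interpolation=cv2.INTER_CUBIC)]))
```

```text
(no output)
```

View pics/m9.png

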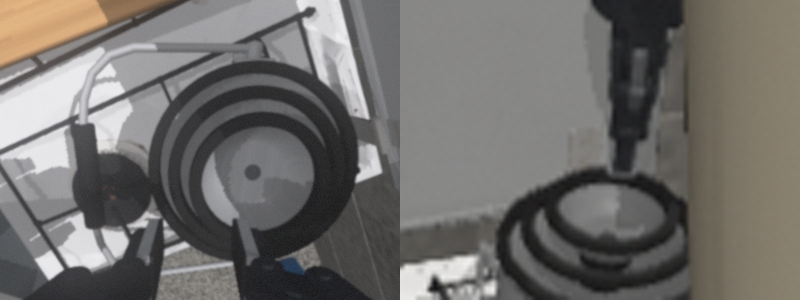

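The stack stands level: small-lid dot at (252,172), three nested rims, and the bail grip at (88,176) in the wrist crop. I'll measure the dot and the grip.

Run:
```python
from h import *
from rig import env, cam
w=cam.get_image("wrist");C["wrist"]=(np.array(w["K"]),np.array(w["extrinsics"])[:3],None)
o=env.observe();p=np.array(o["position"]);T=np.array(o["tool_rot"]);print(p)
for X,z in(((312,192),.101),((148,196),.107)):
    c=least_squares(lambda q:(proj("wrist",[q[0],q[1],z])-X).ravel(),[.6,-.1]).x;print(c,(T.T@(np.r_[c,z]-p)).round(4))
```

```text
[ 0.46542393 -0.29111876  0.21577637]
[ 0.48217677 -0.3354674 ] [-0.0009  0.0474  0.1148]
[ 0.42977338 -0.2083883 ] [-0.0023 -0.09    0.1088]
```

Converted, -0.03 m is -0.6, -0.001 m is -0.02.

Emit:
nudge_tcp(plan=[[0, -0.4, 0, 0, 0.04], [-0.02, -0.6, 0, 0, 0.04], [0, -0.5, 0, 0, 0.04], [0, -0.26, 0, 0, 0.04], [0, 0, 0.6, 0, 0.04], [0, 0, 0.6, 0, 0.04], [0, 0, 0.6, 0, 0.04], [0, 0, 0, 0, 0.04], [0, 0, 0, 0, 0.04], [0, 0, 0, 0, 0.04]], squeeze=20)

```text
time_s: 21.2
position: [0.4326, -0.2106, 0.1271]
tool_rot: [[0.928, 0.372, 0.002], [0.372, -0.928, -0.001], [0.001, 0.002, -1.0]]
ft_force: [-1.0, -0.1, -0.2]
grip_width: 0.0395
gripper_force: 0.0
```

Converted, 0.015 m is 0.3, 0.013 m is 0.26.

Emit:
nudge_tcp(plan=[[0, 0, 0.3, 0, 0.04], [0, 0, 0.26, 0, 0.04], [0, 0, 0, 0, 0.04], [0, 0, 0, 0, 0.01], [0, 0, 0, 0, 0.01], [0, 0, 0, 0, 0.01], [0, 0, 0, 0, 0.01]], squeeze=20)

```text
time_s: 21.9
position: [0.4319, -0.2095, 0.0989]
tool_rot: [[0.928, 0.372, 0.0], [0.372, -0.928, 0.0], [0.0, -0.0, -1.0]]
ft_force: [-2.0, 5.2, 7.9]
grip_width: 0.0169
gripper_force: 21.0
```

Converted, -0.0155 m is -0.31, -0.015 m is -0.3.

Emit:
nudge_tcp(plan=[[0, 0.08, -0.31, 0, 0.01], [0, 0.12, -0.3, 0, 0.01], [0, 0.15, -0.29, 0, 0.01], [0, 0.18, -0.27, 0, 0.01], [0, 0.21, -0.24, 0, 0.01], [0, 0, 0, 0, 0.01], [0, 0, 0, 0, 0.01]], squeeze=20)

```text
time_s: 22.6
position: [0.4454, -0.2423, 0.1699]
tool_rot: [[0.928, 0.372, 0.0], [0.372, -0.928, 0.003], [0.001, -0.003, -1.0]]
ft_force: [-4.2, 13.4, 10.7]
grip_width: 0.0172
gripper_force: 19.9
```

Emit:
nudge_tcp(plan=[[0, 0.24, -0.22, 0, 0.01], [0, 0.26, -0.19, 0, 0.01], [0, 0.28, -0.16, 0, 0.01], [0, 0.3, -0.13, 0, 0.01], [0, 0.31, -0.09, 0, 0.01], [0, 0, 0, 0, 0.01], [0, 0, 0, 0, 0.01]], squeeze=20)

```text
time_s: 23.3
position: [0.4724, -0.3092, 0.21]
tool_rot: [[0.928, 0.372, 0.004], [0.372, -0.928, -0.002], [0.003, 0.003, -1.0]]
ft_force: [0.3, 3.6, 7.7]
grip_width: 0.0175
gripper_force: 21.4
```

Converted, 0.012 m is 0.24, 0.009 m is 0.18.

Emit:
nudge_tcp(plan=[[0, 0.24, -0.04, 0, 0.01], [0, 0.24, -0.03, 0, 0.01], [0, 0.18, -0.01, 0, 0.01], [0, 0.12, 0, 0, 0.01], [0, 0, 0, 0, 0.01], [0, 0, 0, 0, 0.01]], squeeze=20)

```text
time_s: 23.9
position: [0.4869, -0.3453, 0.2124]
tool_rot: [[0.928, 0.372, 0.002], [0.372, -0.928, -0.001], [0.002, 0.002, -1.0]]
ft_force: [5.4, 2.2, 2.4]
grip_width: 0.0171
gripper_force: 21.7
```

Converted, -0.05 m is -1, 0.004 m is 0.08.

Emit:
nudge_tcp(plan=[[0, 0.08, 0, 0, 0.01], [0, 0, 0, 0, 0.01], [0, 0, 0, 0, 0.025], [0, 0, 0, 0, 0.045], [0, 0, 0, 0, 0.045], [0, 0, -0.4, 0, 0.045], [0, 0, -0.8, 0, 0.045], [0, -1, -0.6, 0, 0.045], [-0.8, -1, 0, 0, 0.045], [-0.8, -0.8, 0, 0, 0.045]], squeeze=20)

```text
time_s: 24.9
position: [0.3811, -0.2633, 0.2979]
tool_rot: [[0.928, 0.373, 0.001], [0.373, -0.928, -0.001], [0.0, 0.001, -1.0]]
ft_force: [-0.1, -0.5, 0.3]
grip_width: 0.045
gripper_force: 0.0
```

Emit:
nudge_tcp(plan=[[-0.8, -0.8, 0, 0, 0.045], [-0.8, -0.8, 0, 0, 0.045], [-0.8, -0.8, 0, 0, 0.045], [-0.4, -0.6, 0, 0, 0.045], [0, 0, 0, 0, 0.045], [0, 0, 0, 0, 0.045]])

```text
time_s: 25.5
position: [0.2143, -0.1853, 0.298]
tool_rot: [[0.929, 0.37, 0.001], [0.37, -0.929, -0.002], [-0.0, 0.002, -1.0]]
ft_force: [0.4, 0.5, 0.3]
grip_width: 0.0447
gripper_force: 0.0
```

Run:
```python
from rig import env, cam
import cv2,numpy as np
a=cam.get_image("top")["pixels"][:,:,::-1]; b=cam.get_image("scene")["pixels"][:,:,::-1]
cv2.imwrite("pics/f10.png",np.hstack([cv2.resize(a[170:270,300:400],(400,400),interpolation=cv2.INTER_CUBIC),cv2.resize(b[95:195,275:375],(400,400),interpolation=cv2.INTER_CUBIC)]))
```

```text
(no output)
```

View pics/f10.png

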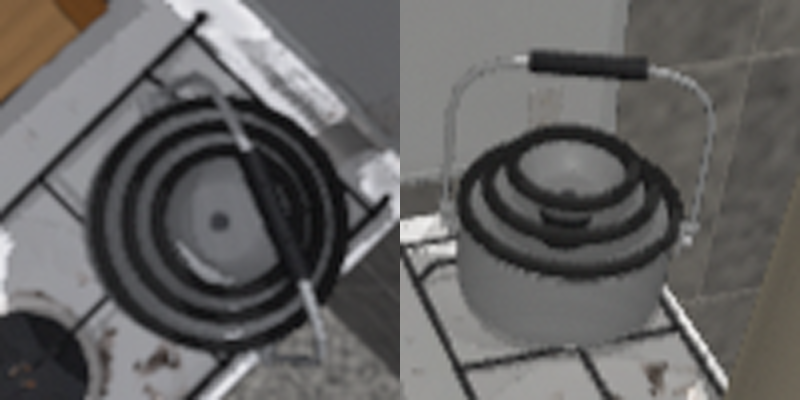

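Bail up over the nested stack: grip at (273,217) in the top view and (188,65) in the scene crop. I'll check its angle and the lid centring.

Run:
```python
from h import *
g,e=tri((673,417),(508,25));print(g,e)
d,e=tri((619,421),(568-80,193-40));print(d,e)
u=np.array([.36,-.933]);print("grip past vertical",(g[:2]-[.483,-.3365])@u)
c,e=circ(.092,(488,750,296,554),(377,605,95-0,237));print(c,e)
```

```text
[ 0.48683131 -0.34878249  0.22004984] 0.0639057712835438
[ 0.48616306 -0.33960515  0.10332452] 0.2055814333679109
grip past vertical 0.012838834648392371
[ 0.48398125 -0.34146328  0.093535  ] 0.6897067300260176
```

```bash
python3 -c "
from rig import env, cam
print(env.close_job())"
```

```text
the job is handed in; nothing more can be done
None
```

I handed the job in after about 26 s of robot time. The medium and small lids are nested in the pan's lid and look level in the pictures. The bail measures just past vertical, about 1.43 rad, and the arm is clear. Near the end the pan shifted about 3–5 mm; the hand-in call returned no verdict.

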